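Fit a column foot in the helix base board

TASK

The wooden base board for the next railway helix has one column foot fitted and one empty round pocket. Put one of the two loose column feet into the empty pocket, flange down flat on the pocket floor with its tube pointing up, like the fitted one, and let go; the foot that already stands that way up on the bench is the handy one to use.

Things in the scene. Friction and masses are not known exactly. Their poses are not given: they have to be found in the camera images.
- foot_a: Loose aluminium column foot, round about its axis: a flat flange 48 mm across and 6 mm thick, with a tube 26 mm across rising from its middle, 40 mm high in all, with a 9 mm bore in the tube's end; about 40 to 85 g. It stands on the bench flange down. Origin: centre of the flange's flat underside; z axis: from the flange along the tube, out of the open end. Its place is changed about with foot_b's.
- foot_b: An identical column foot, but standing upside down on the end of its tube, flange uppermost. Origin: centre of the flange's flat face (40 mm above the bench at the start); z axis: from the flange along the tube (pointing down at the start).
- base_board: Plain wooden board 120 mm (its x) by 210 mm (its y), 18 mm thick, screwed to the bench, at any yaw. Origin: centre of its underside, z up. Two round pockets 60 mm across and 9 mm deep, floors 9 mm above the bench, at y = +50 mm and y = -50 mm on its centre line. In the one at +50 mm a foot is already fixed (flange down, its tube reaching 49 mm above the bench); the one at -50 mm is empty.
- empty_pocket (a point): Centre of the floor of the empty pocket (60 mm across, so a foot has 6 mm of play all round), 9 mm above the bench and 9 mm below the board's top; a small dark pilot hole marks it; z up.

How it is judged:
At the end, for the whole second after the job is handed in: One of the two loose feet lies at rest in the empty pocket: its flange's underside within 3 mm of the pocket floor and within 12 mm of its centre, the tube pointing up within 10 degrees (((horizontal distance between foot_a and empty_pocket below 0.012 m and z of foot_a in the frame of empty_pocket below 0.003 m and angle between foot_a's own z axis and vertical below 0.175 rad and linear speed of foot_a below 0.02 m/s) or (horizontal distance between foot_b and empty_pocket below 0.012 m and z of foot_b in the frame of empty_pocket below 0.003 m and angle between foot_b's own z axis and vertical below 0.175 rad and linear speed of foot_b below 0.02 m/s))); the robot touches nothing.
It also fails if it takes over 35 s, if anything falls off the work surface, if the arm or the gripper's body presses on something with over 40 N, if the wrist force passes 120 N, or if a joint passes its speed limit or range.

ROBOT

A 7-joint arm with a two-finger parallel gripper is mounted at the origin on a cart in front of the work surface, level with it; the furniture and walls round the work are solid. World frame = base frame: x ahead of the robot, y to its left, z up, the work surface at z = 0. Lengths are in m, angles in rad, forces in N, time in s.
With the tool pointing down it reaches from about 0.4 to 0.85 m from the base axis. Payload 6.9 kg.
Tool frame: the origin (TCP) lies on the mounting face of the last link; the fingertips stand 173 mm ahead of it and the grasp point (between the pads) lies 155 mm ahead of it; z points along the fingers, y is the direction in which the jaws open and shut (so a half turn about z gives the same grasp; the last joint's range is limited). The gripper opens to 85 mm and grips with 20 to 120 N. Pads are 22 mm wide; open, the fingers measure 114 mm over their backs; the gripper's body (76 mm by 85 mm) begins 54 mm behind the grasp point. The pads swing forward as they close: fully open they stand 13 mm farther back than shut.
Start: joints at [1.419, 0.507, -0.238, 1.5, 0.126, 1.149, -0.155], TCP at [0.159, -0.604, 0.405] pointing down, gripper open.
Joint ranges: [-3.08, 3.08], [-0.24, 2.05], [-1.43, 1.35], [0, 2.5], [-1.52, 4.66], [0.17, 1.96], [-2.89, 2.89]. Speed limits (rad/s): [2.39, 2.39, 3.14, 3.14, 3.14, 3.14, 3.14].

INTERFACE

Orientations are given as a rotation vector (axis times angle).
In Python, from workcell import arm gives the robot as it stands. The module is installed in compiled form; this text tells all that it offers.
- The arm moves only by the tool carry_out, never from a script. Its argument "plan" is a list of rows, each a list of 6 numbers: the shift along the tool's x, y, z in m, then the turn, a rotation vector about the tool's x, y, z in degrees. A call has 1 to 5 rows; each row shifts and turns the commanded pose from where the row before left it, along the tool's axes as they then stand; what a row does not reach is not made up. A row lasts 1/10 s, in which the tool goes at most 50 mm and 8.59 degrees, less where a joint would pass 70% of its speed; a pose out of reach is approached as far as the arm can. A call with a gripper value outside its range is refused whole. "grip" is the opening, from 0 (shut) to 1 (fully open), set as the call begins (left out, the last holds). The fingers move at their own pace and stop on an object; "force" is the grip in N (left out, the last holds). Time passes only in rows, so rows that do not move let the fingers close. It gives the time, the measured TCP pose, the force and the opening at its end, in the units of the state.
- arm.sense(): the state, without advancing time (a new reading comes with each control period).
- arm.grab_frame(name): name is "side" or "top"; returns (picture, depth): 400x640x3 uint8, red, green, blue; 400x640 float32, m along the optical axis (not along the pixel's ray), 0 where there is no reading.
- arm.camera_model(name): a dict with "camera_matrix" (3x3 intrinsics, pixels), "pose" (4x4, takes a point from camera to world coordinates). Camera axes: x right, y down, z forward; pixel columns grow to the right and rows downward; lengths in m; the calibration is good to about 2 mm. A picture is of the moment at which its call begins. camera_model takes no time and is no camera call.
- arm.close_job(): hands the job in, once; it reports no verdict.
Trained networks look in the newest picture that a camera, given by its name, has taken for a name from the list of things; names that differ only in an ending like _2 or _b are one class to them, and where a whole thing is asked for, a point or a joint stands for the part that bears it (a point fixed in the world has none). Each returns a list of dicts, best first, with "score" (0 to 1); they miss things now and then, are a little off and sometimes report something else, mostly with a low value. They report only what shows in the picture. A call takes as long as a camera call.
- arm.search_frame(camera, query): "bbox" ([left, top, right, bottom] in pixels, round what is visible of it).
- arm.place_of(camera, query): "at" ([column, row] in pixels: a listed point, or the origin of a listed thing).
The state is a dict: "t": time; "joints": joint angles; "joint_velocities": joint speeds; "joint_efforts": joint torques, N m; "tcp_pos": TCP position; "orientation": TCP orientation; "contact_force": force on the tool from outside, world axes, zero at the start; "wrist_torque": the same for the moment, N m; "gripper_width": finger opening in m.
Only numpy, scipy, OpenCV 4.12 (cv2) and the standard library are available. Lean on these libraries where they do the work, as an engineer would, in place of code of your own. Each camera call takes 0.05 s, during which the arm holds its last target.

## Working session

There is one attempt and no reset: what is moved stays moved. The work goes in short steps, Python scripts to look and compute and a tool call to move; the robot and the scene stay as the last step left them, time stands still between calls to the robot, and variables do not carry over. Pictures are saved under pics/ and viewed, and the job is handed in when it is done.

Besides the shell and the picture viewer there is one more tool, called after "Emit:" by a JSON object that holds its "op" and its "data", one argument or row to a line. carry_out: Moves the arm, as the interface text tells. Its arguments: {"type":"object","properties":{"plan":{"type":"array","items":{"type":"array","items":{"type":"number"}}},"grip":{"type":"number"},"force":{"type":"number"}},"required":["plan"]}

```bash
mkdir -p pics; cat > h.py <<'E'
from workcell import arm
import numpy as np, cv2
from scipy.spatial.transform import Rotation as R
def px2w(cam,uv,depth=None,z=None):
    m=arm.camera_model(cam);K=np.array(m["camera_matrix"]);T=np.array(m["pose"])
    ray=np.linalg.inv(K)@np.array([uv[0],uv[1],1.0])
    if z is not None:
        d=T[:3,:3]@ray; s=(z-T[2,3])/d[2]; return T[:3,3]+s*d
    return T[:3,:3]@(ray*depth)+T[:3,3]
def cloud(cam,depth):
    m=arm.camera_model(cam);K=np.array(m["camera_matrix"]);T=np.array(m["pose"])
    v,u=np.mgrid[:depth.shape[0],:depth.shape[1]]
    p=np.stack([(u-K[0,2])/K[0,0],(v-K[1,2])/K[1,1],np.ones_like(u)],-1)*depth[...,None]
    return p@T[:3,:3].T+T[:3,3]
E
python3 - <<'E'
from h import *
s=arm.sense();print(s)
for c in("top","side"):
    p,d=arm.grab_frame(c);cv2.imwrite(f"pics/{c}0.png",p[...,::-1]);np.save(f"{c}0.npy",d)
    for q in("foot_a","base_board"):print(c,q,arm.search_frame(c,q))
    for q in("foot_a","base_board","empty_pocket"):print(c,q,arm.place_of(c,q))
    print(arm.camera_model(c))
E
```

```text
{'t': 0.0, 'joints': array([ 1.41851082,  0.50830911, -0.237525  ,  1.50113603,  0.12566256,
        1.14890392, -0.15477633]), 'joint_velocities': array([-0.00130179, -0.00074017, -0.00061903, -0.00032036,  0.0015761 ,
       -0.00089778, -0.00044843]), 'joint_efforts': array([ 1.33299120e-03, -6.20591354e+01, -2.18637161e+00, -2.49648446e+01,
        1.25837399e-02,  1.21860055e-02, -1.45130952e-05]), 'tcp_pos': array([ 0.15922288, -0.60417085,  0.40384614]), 'orientation': array([-3.11378513e+00, -4.03623176e-01,  3.63511005e-04]), 'contact_force': array([ 0.10771886, -0.19904428, -0.54757168]), 'wrist_torque': array([ 0.01795905,  0.00400541, -0.00704337]), 'gripper_width': 0.08508820261835885}
top foot_a [{'bbox': [267.6, 186.1, 288.3, 213.7], 'score': 0.79}, {'bbox': [186.4, 226.4, 215.2, 250.0], 'score': 0.76}]
top base_board [{'bbox': [402.6, 140.8, 478.1, 246.3], 'score': 0.94}, {'bbox': [267.1, 186.7, 289.8, 214.0], 'score': 0.16}]
top foot_a [{'at': [278.2, 199.7], 'score': 0.73}, {'at': [197.7, 235.4], 'score': 0.59}]
top base_board [{'at': [437.3, 193.9], 'score': 0.67}]
[... 665 characters left out ...]
e base_board [{'bbox': [296.8, 275.9, 436.9, 333.9], 'score': 0.94}]
side foot_a [{'at': [322.2, 225.3], 'score': 0.69}, {'at': [278.0, 190.5], 'score': 0.68}]
side base_board [{'at': [364.7, 308.5], 'score': 0.89}]
side empty_pocket [{'at': [386.1, 300.3], 'score': 0.78}]
{'camera_matrix': array([[458.70698862,   0.        , 320.16764538],
       [  0.        , 458.70698862, 206.18671892],
       [  0.        ,   0.        ,   1.        ]]), 'pose': array([[ 0.98140759, -0.0468999 ,  0.186117  ,  0.33372065],
       [-0.1900529 , -0.37293007,  0.90818669, -0.84647756],
       [ 0.02681477, -0.92667338, -0.37490986,  0.4601791 ],
       [ 0.        ,  0.        ,  0.        ,  1.        ]])}
```

View pics/top0.png

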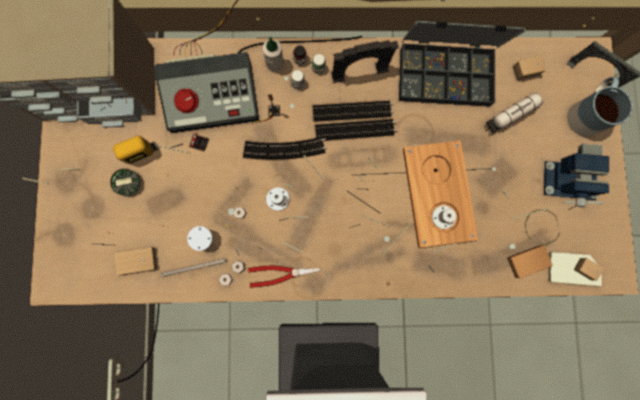

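View pics/side0.png

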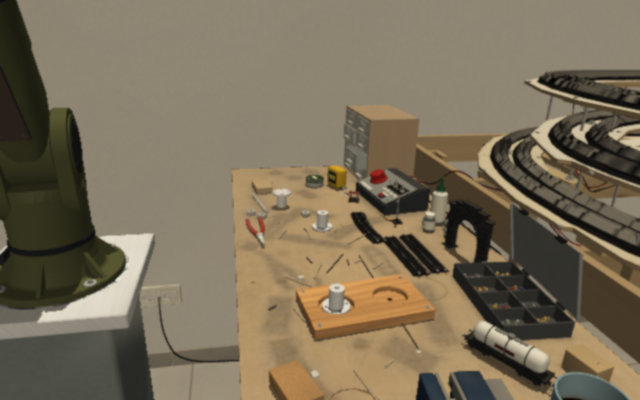

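```bash
python3 - <<'E'
from h import *
d=np.load("top0.npy")
P=cloud("top",d)
for n,(u0,v0,u1,v1) in {"A?":(260,178,296,220),"B?":(180,220,222,256)}.items():
    q=P[v0:v1,u0:u1][d[v0:v1,u0:u1]>0].reshape(-1,3)
    for lo,hi in((.003,.012),(.012,.03),(.03,.05)):
        w=q[(q[:,2]>lo)&(q[:,2]<hi)]
        print(n,lo,hi,len(w),w.mean(0).round(4) if len(w) else'',w.min(0).round(4) if len(w) else'',w.max(0).round(4) if len(w) else'')
print("pocket",px2w("top",(437.8,170.1),z=.009),px2w("side",(386.1,300.3),z=.009), P[170,438],P[165,442])
print("foot top",px2w("top",(278.2,199.7),z=0),"side",px2w("side",(322.2,225.3),z=0))
print("footb",px2w("top",(197.7,235.4),z=.04),px2w("side",(278,190.5),z=.04))
q=P[150:240,400:480].reshape(-1,3);w=q[(q[:,2]>.03)&(q[:,2]<.06)];print("fixed",w.mean(0),w.min(0),w.max(0))
s=arm.sense();print(R.from_rotvec(s["orientation"]).as_matrix().round(3))
for n,b,k in(("topz",(170,130,490,260),2.4),):
    im=cv2.imread("pics/top0.png")[b[1]:b[3],b[0]:b[2]];cv2.imwrite("pics/topz.png",cv2.resize(im,None,fx=k,fy=k,interpolation=cv2.INTER_CUBIC))
E
```

```text
A? 0.003 0.012 381 [0.5365 0.1311 0.0061] [0.4953 0.098  0.003 ] [0.5797 0.1707 0.0119]
A? 0.012 0.03 19 [0.5341 0.1315 0.0202] [0.5258 0.1217 0.0121] [0.5437 0.1384 0.0296]
A? 0.03 0.05 127 [0.5385 0.1334 0.0403] [0.5259 0.1209 0.03  ] [0.5513 0.1451 0.0444]
B? 0.003 0.012 96 [0.4617 0.2943 0.0038] [0.4245 0.2502 0.003 ] [0.4962 0.3345 0.0057]
B? 0.012 0.03 0   
B? 0.03 0.05 476 [0.4584 0.2844 0.0407] [0.4359 0.261  0.0349] [0.4811 0.3083 0.0455]
pocket [ 0.59373275 -0.20268285  0.009     ] [ 0.58903044 -0.19979217  0.009     ] [ 0.59378099 -0.2028519   0.00984935] [ 0.60444907 -0.21198755  0.0094961 ]
foot top [0.5363008  0.13311009 0.        ] side [ 5.43561280e-01  1.46233688e-01 -5.55111512e-17]
footb [0.4626015  0.28886188 0.04      ] [0.45223513 0.29415904 0.04      ]
fixed [ 0.49538508 -0.20668741  0.0470529 ] [ 0.48339186 -0.22034812  0.03079466] [ 0.50843606 -0.1953888   0.05483979]
[[ 0.967  0.255  0.   ]
 [ 0.255 -0.967  0.   ]
 [ 0.    -0.    -1.   ]]
```

View pics/topz.png

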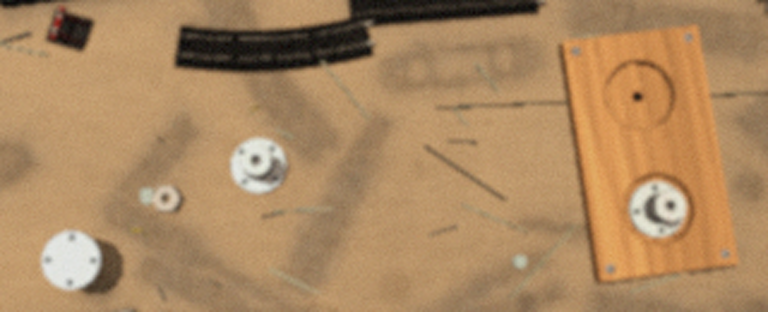

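The top view shows foot_a upright at about (278,199) and foot_b inverted at (200,239). The pocket's pilot hole is at (437,170) and the fixed foot at (445,216). That puts foot_a at about (0.538, 0.133) and the pocket at (0.594, -0.203). The pocket and fixed foot measure 98 mm apart against a nominal 100 mm, so the measurement is consistent. I'll start moving towards foot_a.

Emit:
{"op": "carry_out", "data": {
  "plan": [
    [0.041,-0.021,0,0,0,0],
    [0.041,-0.021,0,0,0,0],
    [0.041,-0.021,0,0,0,0],
    [0.041,-0.021,0,0,0,0],
    [0.041,-0.021,0,0,0,0]
  ],
  "grip": 1
}}

```text
t: 1.1
tcp_pos: [0.3319, -0.4492, 0.4049]
orientation: [3.115, 0.403, 0.0]
contact_force: [0.5, -1.3, 0.0]
gripper_width: 0.0855
```

Emit:
{"op": "carry_out", "data": {
  "plan": [
    [0.041,-0.021,0,0,0,0],
    [0.041,-0.021,0,0,0,0],
    [0.041,-0.021,0,0,0,0],
    [0.041,-0.021,0,0,0,0],
    [0.041,-0.021,0,0,0,0]
  ]
}}

```text
t: 1.6
tcp_pos: [0.5034, -0.2954, 0.4049]
orientation: [3.115, 0.403, 0.0]
contact_force: [0.9, -0.2, -0.1]
gripper_width: 0.0855
```

Emit:
{"op": "carry_out", "data": {
  "plan": [
    [0.0143,-0.0405,0,0,0,0],
    [0.0143,-0.0405,0.01,0,0,0],
    [0.0143,-0.0405,0.01,0,0,0],
    [0.0143,-0.0405,0.01,0,0,0],
    [0.0143,-0.0405,0.01,0,0,0]
  ]
}}

```text
t: 2.1
tcp_pos: [0.5196, -0.0811, 0.3646]
orientation: [3.115, 0.403, 0.001]
contact_force: [1.1, 0.1, 1.0]
gripper_width: 0.0858
```

Emit:
{"op": "carry_out", "data": {
  "plan": [
    [0.0143,-0.0405,0.01,0,0,0],
    [0.0143,-0.0405,0.01,0,0,0],
    [0.0143,-0.0405,0.01,0,0,0],
    [0.0143,-0.0405,0.01,0,0,0],
    [0.0143,-0.0405,0.01,0,0,0]
  ]
}}

```text
t: 2.6
tcp_pos: [0.5373, 0.133, 0.3145]
orientation: [3.116, 0.403, 0.001]
contact_force: [1.1, -0.3, 0.3]
gripper_width: 0.0857
```

Emit:
{"op": "carry_out", "data": {
  "plan": [
    [0,0,0.02,0,0,0],
    [0,0,0,0,0,0]
  ]
}}

```text
t: 2.8
tcp_pos: [0.5364, 0.1325, 0.2927]
orientation: [3.115, 0.409, -0.006]
contact_force: [0.3, 0.2, -0.7]
gripper_width: 0.0854
```

```bash
python3 - <<'E'
from h import *
p,d=arm.grab_frame("side");im=p[140:280,220:430,::-1];cv2.imwrite("pics/side1.png",cv2.resize(im,None,fx=3.5,fy=3.5))
s=arm.sense();M=R.from_rotvec(s["orientation"]).as_matrix()
print(s["tcp_pos"],M.T@(np.array([.5385,.1332,.184])-s["tcp_pos"]))
print(arm.place_of("side","foot_a"))
# project tube top centre
m=arm.camera_model("side");K=m["camera_matrix"];T=np.linalg.inv(m["pose"])
for z in(0,.04):
  q=K@(T@[.5385,.1332,z,1])[:3];print(q[:2]/q[2])
E
```

```text
[0.53686803 0.13118198 0.29383708] [ 0.00240532 -0.00158719  0.10982994]
[{'at': [320.8, 224.2], 'score': 0.64}, {'at': [280.1, 190.5], 'score': 0.55}]
[321.18556799 227.6471675 ]
[321.65293756 212.27821757]
```

View pics/side1.png

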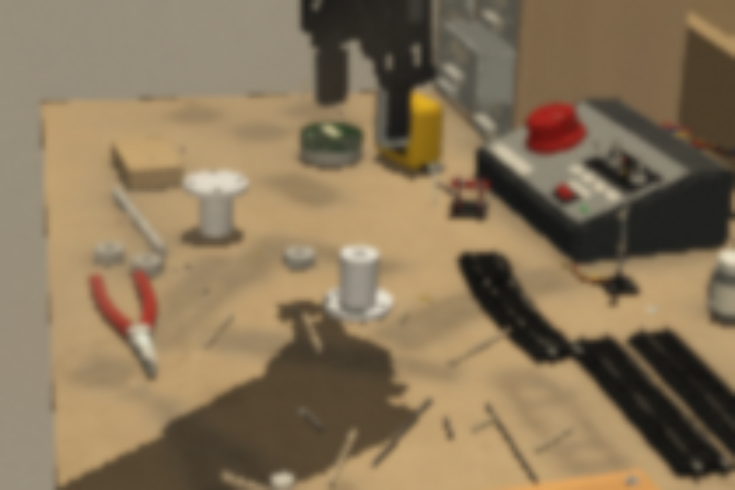

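The close-up shows the foot upright, with its tube top at about (323,212) in the full frame. Projection predicts (321.7, 212), so they agree, and the fingers are open above it. I'll go down.

Emit:
{"op": "carry_out", "data": {
  "plan": [
    [0.002,-0.001,0.03,0,0,0],
    [0,0,0.03,0,0,0],
    [0,0,0.025,0,0,0],
    [0,0,0.015,0,0,0],
    [0,0,0.008,0,0,0]
  ]
}}

```text
t: 3.4
tcp_pos: [0.5393, 0.1312, 0.1864]
orientation: [3.115, 0.4, -0.001]
contact_force: [-0.3, 0.3, 0.1]
gripper_width: 0.0856
```

Emit:
{"op": "carry_out", "data": {
  "plan": [
    [0,0,0,0,0,0],
    [0,0,0,0,0,0],
    [0,0,0,0,0,0],
    [0,0,0,0,0,0],
    [0,0,0,0,0,0]
  ],
  "grip": 0,
  "force": 40
}}

```text
t: 3.9
tcp_pos: [0.5393, 0.1328, 0.1877]
orientation: [-3.116, -0.404, -0.003]
contact_force: [-0.8, -0.2, 6.0]
gripper_width: 0.0251
```

Emit:
{"op": "carry_out", "data": {
  "plan": [
    [0,0,0,0,0,0],
    [0,0,0,0,0,0],
    [0,0,0,0,0,0]
  ]
}}

```text
t: 4.2
tcp_pos: [0.5392, 0.1328, 0.1877]
orientation: [3.116, 0.404, 0.003]
contact_force: [-1.7, -0.0, 5.1]
gripper_width: 0.0248
```

Emit:
{"op": "carry_out", "data": {
  "plan": [
    [0,0,-0.015,0,0,0],
    [0,0,-0.03,0,0,0],
    [0,0,-0.035,0,0,0],
    [0,0,0,0,0,0],
    [0,0,0,0,0,0]
  ]
}}

```text
t: 4.7
tcp_pos: [0.5391, 0.1328, 0.2677]
orientation: [-3.115, -0.404, -0.004]
contact_force: [-0.7, -0.4, -1.8]
gripper_width: 0.0246
```

```bash
python3 - <<'E'
from h import *
p,d=arm.grab_frame("side");im=p[140:280,220:430,::-1];cv2.imwrite("pics/side2.png",cv2.resize(im,None,fx=3.5,fy=3.5))
s=arm.sense();M=R.from_rotvec(s["orientation"]).as_matrix()
print(s["tcp_pos"],s["gripper_width"],s["contact_force"],M.T@(np.array([.5937,-.2027,s["tcp_pos"][2]])-s["tcp_pos"]))
E
```

```text
[0.5387116  0.13258466 0.26667329] 0.024783081429098748 [ 0.28883591 -0.1142926  -0.90725653] [-3.22520802e-02  3.38229687e-01  9.07160230e-05]
```

View pics/side2.png

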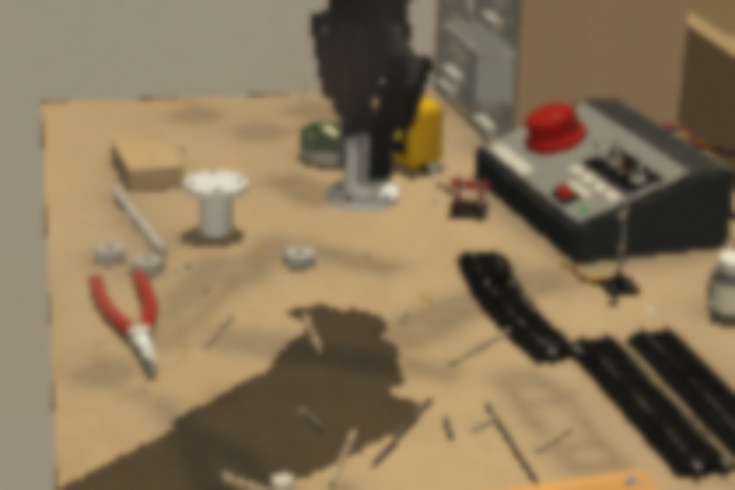

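The foot is held upright in the jaws, flange at about (323,195), with a 25 mm opening as expected for the tube. I'll carry it over to the pocket.

Emit:
{"op": "carry_out", "data": {
  "plan": [
    [-0.003,0.034,0,0,0,0],
    [-0.003,0.034,0,0,0,0],
    [-0.003,0.034,0,0,0,0],
    [-0.003,0.034,0,0,0,0],
    [-0.003,0.034,0,0,0,0]
  ]
}}

```text
t: 5.25
tcp_pos: [0.5674, -0.0368, 0.2652]
orientation: [-3.115, -0.404, 0.004]
contact_force: [0.1, 0.0, -0.8]
gripper_width: 0.0248
```

Emit:
{"op": "carry_out", "data": {
  "plan": [
    [-0.003,0.034,0,0,0,0],
    [-0.003,0.034,0,0,0,0],
    [-0.003,0.034,0,0,0,0],
    [-0.004,0.034,0,0,0,0],
    [-0.004,0.032,0,0,0,0]
  ]
}}

```text
t: 5.75
tcp_pos: [0.5937, -0.2038, 0.2649]
orientation: [-3.115, -0.403, 0.004]
contact_force: [0.9, -0.4, -0.8]
gripper_width: 0.0247
```

Emit:
{"op": "carry_out", "data": {
  "plan": [
    [0,0,0.025,0,0,0],
    [0,0,0.015,0,0,0],
    [0,0,0,0,0,0]
  ]
}}

```text
t: 6.05
tcp_pos: [0.5929, -0.2011, 0.2232]
orientation: [-3.112, -0.405, 0.009]
contact_force: [-0.6, -0.1, 0.3]
gripper_width: 0.0245
```

```bash
python3 - <<'E'
from h import *
p,d=arm.grab_frame("side");im=p[200:360,270:470,::-1];cv2.imwrite("pics/side3.png",cv2.resize(im,None,fx=3.6,fy=3.6,interpolation=cv2.INTER_CUBIC))
s=arm.sense();M=R.from_rotvec(s["orientation"]).as_matrix()
print(s["tcp_pos"],s["gripper_width"],s["contact_force"],M.T@(np.array([.5937,-.2027,.1877+.009])-s["tcp_pos"]))
print(arm.place_of("side","empty_pocket"),arm.place_of("side","foot_a"))
m=arm.camera_model("side");K=m["camera_matrix"];T=np.linalg.inv(m["pose"])
t=s["tcp_pos"]
for P in([.5937,-.2027,.009],[t[0],t[1],t[2]-.1877],[t[0],t[1],.009]):
  q=K@(T@[*P,1])[:3];print(q[:2]/q[2])
E
```

```text
[ 0.59359018 -0.20082878  0.22480068] 0.024901306469136863 [-0.70045174  0.9337973  -0.34973978] [-0.00028193  0.00192191  0.02809606]
[{'at': [389.2, 302.9], 'score': 0.86}] [{'at': [386.0, 286.3], 'score': 0.85}, {'at': [280.6, 190.3], 'score': 0.71}, {'at': [388.1, 301.3], 'score': 0.59}]
[389.18206105 301.00270901]
[390.12020898 286.60452943]
[388.77349332 300.40942599]
```

View pics/side3.png

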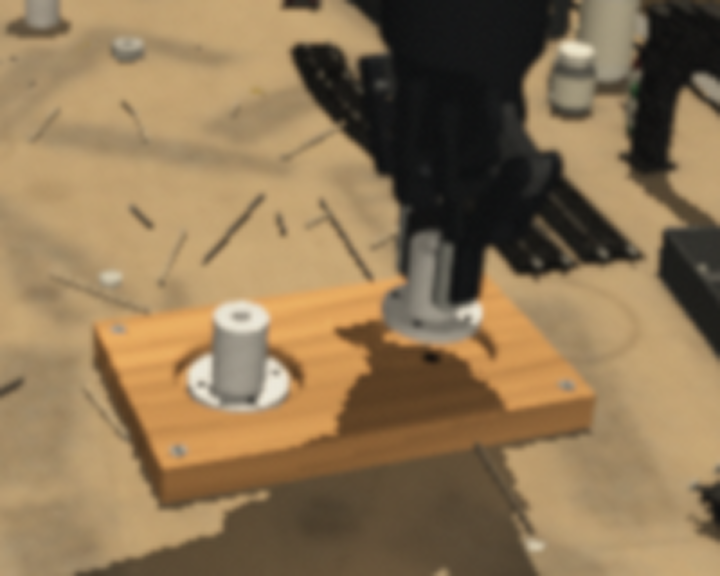

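The side view shows the held foot centred over the pilot hole, with both at column 390 and the hole at row 299. I'll lower it.

Emit:
{"op": "carry_out", "data": {
  "plan": [
    [0,0.001,0.01,0,0,0],
    [0,0,0.007,0,0,0],
    [0,0,0.005,0,0,0],
    [0,0,0.003,0,0,0],
    [0,0,0,0,0,0]
  ]
}}

```text
t: 6.7
tcp_pos: [0.5943, -0.203, 0.2012]
orientation: [-3.115, -0.404, 0.001]
contact_force: [0.3, -0.2, -1.8]
gripper_width: 0.0248
```

```bash
python3 - <<'E'
from h import *
p,d=arm.grab_frame("side");im=p[200:360,270:470,::-1];cv2.imwrite("pics/side4.png",cv2.resize(im,None,fx=3.6,fy=3.6,interpolation=cv2.INTER_CUBIC))
s=arm.sense();print(s["tcp_pos"],s["contact_force"],s["gripper_width"])
E
```

```text
[ 0.59441235 -0.20305745  0.20149727] [-0.49801388  0.30384482 -0.31561021] 0.024815783354961055
```

View pics/side4.png

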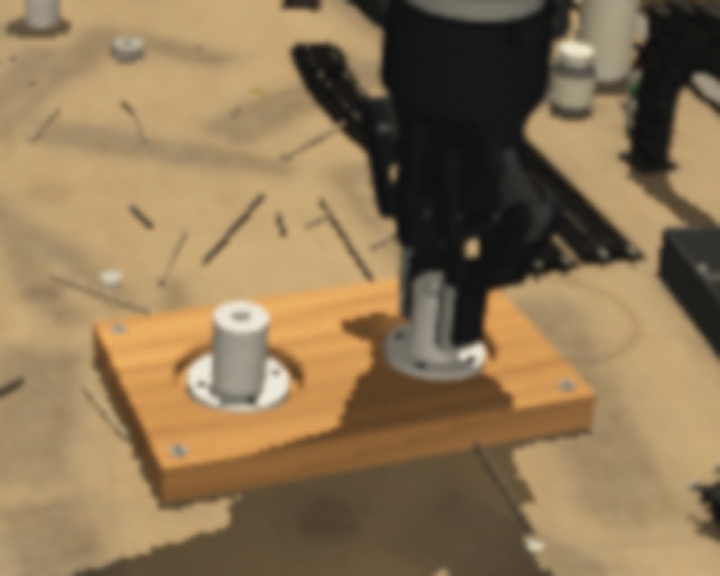

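The foot is over and partly inside the pocket, about 4 mm above the floor. I'll lower it to contact.

Emit:
{"op": "carry_out", "data": {
  "plan": [
    [0,0,0.002,0,0,0],
    [0,0,0.0015,0,0,0],
    [0,0,0.001,0,0,0],
    [0,0,0,0,0,0],
    [0,0,0,0,0,0]
  ]
}}

```text
t: 7.25
tcp_pos: [0.5944, -0.2031, 0.1972]
orientation: [-3.115, -0.404, -0.0]
contact_force: [0.2, 1.1, -0.9]
gripper_width: 0.0246
```

Emit:
{"op": "carry_out", "data": {
  "plan": [
    [0,0,0.001,0,0,0],
    [0,0,0,0,0,0],
    [0,0,0,0,0,0]
  ]
}}

```text
t: 7.55
tcp_pos: [0.5944, -0.2031, 0.1968]
orientation: [3.115, 0.404, 0.001]
contact_force: [-2.6, 1.1, 5.8]
gripper_width: 0.0251
```

Contact reads 5.8 N at z = 0.1968, and I expected 0.1967, so the flange is on the floor. I'll let go.

Emit:
{"op": "carry_out", "data": {
  "plan": [
    [0,0,0,0,0,0],
    [0,0,0,0,0,0],
    [0,0,0,0,0,0],
    [0,0,0,0,0,0],
    [0,0,0,0,0,0]
  ],
  "grip": 0.7
}}

```text
t: 8.05
tcp_pos: [0.5944, -0.2032, 0.1961]
orientation: [-3.115, -0.404, 0.0]
contact_force: [0.2, 0.4, 0.0]
gripper_width: 0.0601
```

Emit:
{"op": "carry_out", "data": {
  "plan": [
    [0,0,-0.01,0,0,0],
    [0,0,-0.03,0,0,0],
    [0,0,-0.04,0,0,0],
    [0,0,-0.04,0,0,0],
    [0,0,-0.04,0,0,0]
  ]
}}

```text
t: 8.55
tcp_pos: [0.5941, -0.203, 0.3586]
orientation: [-3.115, -0.404, -0.001]
contact_force: [0.7, -0.0, 0.2]
gripper_width: 0.0597
```

Emit:
{"op": "carry_out", "data": {
  "plan": [
    [0.01,-0.04,-0.01,0,0,0],
    [0.01,-0.04,0,0,0,0],
    [0.01,-0.04,0,0,0,0],
    [0.01,-0.04,0,0,0,0],
    [0,-0.04,0,0,0,0]
  ]
}}

```text
t: 9.05
tcp_pos: [0.5823, 0.0025, 0.3671]
orientation: [-3.115, -0.405, -0.003]
contact_force: [0.1, 0.2, -0.2]
gripper_width: 0.0595
```

```bash
python3 - <<'E'
from h import *
p,d=arm.grab_frame("side");im=p[200:360,270:470,::-1];a=cv2.resize(im,None,fx=2,fy=2,interpolation=cv2.INTER_CUBIC)
p2,d2=arm.grab_frame("top");im=p2[120:280,380:500,::-1];b=cv2.resize(im,None,fx=2,fy=2,interpolation=cv2.INTER_CUBIC)
cv2.imwrite("pics/end.png",np.hstack([a,b]))
P=cloud("top",d2);q=P[155:190,420:460].reshape(-1,3);q=q[np.isfinite(q[:,2])]
w=q[(q[:,2]>.042)&(q[:,2]<.06)&(abs(q[:,0]-.594)<.035)&(abs(q[:,1]+.203)<.035)];print(len(w),w.mean(0),w.min(0),w.max(0))
f=q[(q[:,2]>.012)&(q[:,2]<.03)&(np.hypot(q[:,0]-.594,q[:,1]+.203)<.023)];print("flange",len(f),np.median(f,0))
E
```

```text
<stdin>:6: RuntimeWarning: Mean of empty slice.
  ret = um.true_divide(
Traceback (most recent call last):
ValueError: zero-size array to reduction operation minimum which has no identity
```

View pics/end.png

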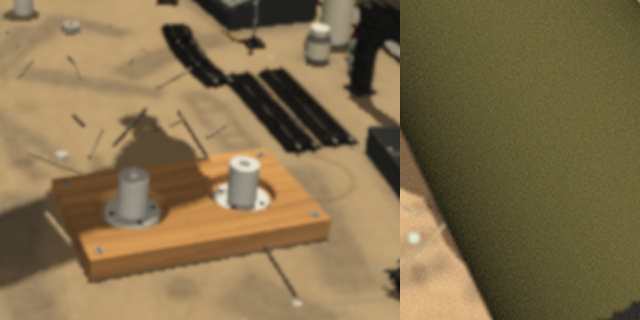

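In the side view the foot stands upright in the pocket at about (391,298) in the full frame. The arm blocks the top view, so I'll swing it clear and check from above.

Emit:
{"op": "carry_out", "data": {
  "plan": [
    [0,-0.045,0,0,0,0],
    [0,-0.045,0,0,0,0],
    [0,-0.045,0,0,0,0],
    [0,-0.045,0,0,0,0],
    [0,0,0,0,0,0]
  ]
}}

```text
t: 9.65
tcp_pos: [0.5336, 0.1816, 0.3676]
orientation: [-3.109, -0.419, -0.002]
contact_force: [-0.4, 0.5, -0.7]
gripper_width: 0.0602
```

```bash
python3 - <<'E'
from h import *
p2,d2=arm.grab_frame("top");im=p2[120:280,380:500,::-1];b=cv2.resize(im,None,fx=3,fy=3,interpolation=cv2.INTER_CUBIC)
cv2.imwrite("pics/end2.png",b)
P=cloud("top",d2);q=P[140:200,410:470].reshape(-1,3)
w=q[(q[:,2]>.043)&(q[:,2]<.06)&(abs(q[:,0]-.594)<.035)&(abs(q[:,1]+.203)<.035)];print(len(w),w.size and (w.mean(0),np.median(w[:,2])))
f=q[(q[:,2]>.011)&(q[:,2]<.022)&(np.hypot(q[:,0]-.594,q[:,1]+.203)<.021)];print("flange",len(f),f.size and np.median(f,0))
print(arm.place_of("top","foot_a"),arm.sense()["t"])
E
```

```text
126 (array([ 0.59391986, -0.20275062,  0.0492509 ]), np.float64(0.04947757806417957))
flange 156 [ 0.58666922 -0.19433201  0.01619094]
[{'at': [435.6, 169.0], 'score': 0.93}] 9.75
```

View pics/end2.png

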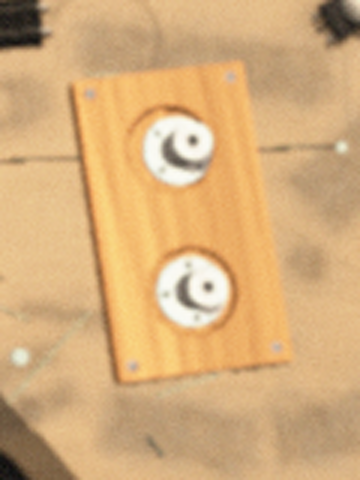

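From above, the foot sits in the pocket at full-frame (440,170). Its tube top is at z = 0.049 and its flange top at about 0.016, within about 1 mm of the pocket centre. I'll hand it in.

```bash
python3 -c "
from workcell import arm
print(arm.close_job())"
```

```text
the job is handed in; nothing more can be done
None
```

I picked up foot_a, the upright one, by its tube and lowered it into the empty pocket until the wrist felt the floor (5.8 N). Then I let go, backed the arm away and handed the job in at about 9.8 s. No verdict was reported.

- **Position:** the top camera's depth puts the tube's end at (0.594, -0.203), about 1 mm from the pocket centre as that camera measured it.
- **Height:** the tube's end is at z = 0.049 m, as for the fitted foot, and the flange's top is at about 0.016 m where 0.015 m is expected. Both fit a foot flat on the floor and upright.
- **Clear of contact:** the gripper was well away from the work, and the last force reading was under 1 N.
- **Disagreements:** the side camera's first estimate of the pocket centre was about 5 mm off the top camera's, and I went with the top camera. One check from above failed because the arm was blocking the view; I moved it aside and repeated the check.

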